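# Roll a battery cell into the test cradle

## Robot

A 6-joint arm with a two-finger parallel gripper is mounted at the origin on the work surface. World frame = base frame: x ahead of the robot, y to its left, z up, the work surface at z = 0. Lengths are in m, angles in rad, forces in N, time in s.
With the tool pointing down it reaches from about 0.225 to 0.875 m from the base axis. Payload 3.4 kg.
Tool frame: the origin (TCP) lies at the very end of the fingers, on their centre line; the grasp point (between the pads) lies 19 mm behind it (grasp_offset is the distance from the TCP to the grasp point, in m); y points along the fingers, z is the direction in which the jaws open and shut, and the axes are right-handed (so a half turn about y gives the same grasp; the last joint's range is limited). The gripper opens to 85 mm and grips with 20 to 120 N. Pads are 22 mm wide; open, the fingers measure 114 mm over their backs; the gripper's body (76 mm by 85 mm) begins 54 mm behind the grasp point. The pads swing forward as they close: fully open they stand 13 mm farther back than shut.
Start: joints at [1.009, 0.276, 1.505, -0, 1.361, -0.121], TCP at [0.245, 0.52, 0.194] pointing down, gripper open.
Joint ranges: [-2.89, 2.89], [-0.75, 2.08], [0.22, 2.7], [-1.18, 4.32], [0.11, 2.71], [-2.7, 2.7]. Speed limits (rad/s): [2.57, 2.57, 3.14, 3.14, 3.14, 3.14].

## Interface

Orientations are given as a unit quaternion [w, x, y, z].
In Python, from rig import get_state, get_image, sign_off, grasp_offset gives the robot as it stands.
- The arm moves only by the shell command python3 -m jog 'ROWS' [FORCE]. ROWS is JSON, one flat list of numbers, 7 for each row, row after row: the closure in counts, from 0 (fully open) to 255 (shut), then the shift along the tool's x, y, z in cm, then the turn, a rotation vector about the tool's x, y, z in units of 8 degrees (1.0 is 8 degrees). In form: [jaw, tx, ty, tz, rx, ry, rz, jaw, tx, ty, tz, rx, ry, rz, ...]. A call has 1 to 12 rows; each row is the pose to reach, as a shift and turn from the pose commanded when the call began, along the tool's axes at that moment; what a row does not reach only later rows make up. A row lasts 1/8 s, in which the tool goes at most 62.5 mm and 10.7 degrees, less where a joint would pass 70% of its speed; a pose out of reach is approached as far as the arm can. A call with a gripper value outside its range is refused whole. The fingers move at their own pace and stop on an object; FORCE is the grip in N (left out, the last holds). Time passes only in rows, so rows that repeat a pose let the fingers close. It gives the time, the measured TCP pose, the force and the opening at its end, in the units of the state.
- get_state(): the state, without advancing time (a new reading comes with each control period).
- get_image(name): name is "scene" or "top" or "wrist"; returns a dict with "color" (420x560x3 uint8, blue, green, red), "mtx" (3x3 intrinsics, pixels), "R" (3x3) and "t" (3): a world point X has camera coordinates R X + t; the wrist camera has in their place "tool_from_camera" (4x4, takes a point from camera to tool coordinates, whose origin is the TCP and whose axes are the tool frame's). Camera axes: x right, y down, z forward; pixel columns grow to the right and rows downward; lengths in m; the calibration is good to about 2 mm. A picture is of the moment at which its call begins: read the wrist's pose just before it. There is no depth.
- sign_off(): hands the job in, once; it reports no verdict.
The state is a dict: "clock": time; "qpos": joint angles; "qd": joint speeds; "effort": joint torques, N m; "position": TCP position; "ee_rot": TCP orientation; "contact_force": force on the tool from outside, world axes, zero at the start; "moment": the same for the moment, N m; "width": finger opening in m.
Only numpy, scipy, OpenCV 4.12 (cv2) and the standard library are available. Lean on these libraries where they do the work, as an engineer would, in place of code of your own. Each camera call takes 0.05 s, during which the arm holds its last target.

## Task

Roll the big round battery cell that lies on the bench over the ramp and into the V of the test cradle, pushing gently on its side with the fingertips. Then, with the cell lying in the V, push it endwise along the V until its end rests against the copper contact plate, and leave it there. Only push the cell: never grip, lift or tip it up, and leave the other things on the bench where they are.

Things in the scene. Friction and masses are not known exactly. Their poses are not given: they have to be found in the camera images.
- cell: The big battery cell: plain steel cylinder, 46 mm diameter, 120 mm long, 0.27 to 0.53 kg, lying on the bench (axis 23 mm up), on the ramp's side of the cradle, within 6 degrees of the V's direction. Origin at its middle on its axis; its x runs along the axis, the +x end towards the plate. Pushed, it rolls square to its axis and hardly turns; let go on the flat it stops within some 5 cm.
- cell_end (a point): Centre of the cell's flat +x end, the end that must come to the contact plate (60 mm from the cell's middle).
- cradle: Fixed aluminium V-cradle, 170 mm long. Origin on the bench under the V's bottom line; x along the V towards the contact plate, y the way the cell rolls in. In its frame (mm): V and ramp from x -95 to 75; ramp up from y -82, z 0 to lip; V bottom y 0, z 0; far face rises 30 degrees to y 35, z 20, then flat to y 53. A seated cell's axis is at y -1, z 26, along x.
- seat (a point): Point on the contact plate's face where the centre of the cell's end comes when home. The copper plate stands across the +x end of the V: face at cradle x 75 mm, y -16 to 40, 52 high, facing -x; behind it a black block 58 mm high (x 79 to 105) with two brass studs up to 74 mm. Axes as the cradle's.
- lip (a point): Middle of the cradle's lip, the straight edge along the V between the ramp and the V's near face: 8 mm above the bench, at cradle x -10, y -17 mm. Left on the ramp the cell rolls back; past the lip it drops into the V by itself. Lying in the V it slides along it under a push of 2 to 6 N. Axes as the cradle's.
- cell_a: Small round cell standing upright, 21 mm diameter, 70 mm high, beside the rolling lane on the contact plate's side. Origin at the middle of its underside. Leave alone.
- cell_b: Another small upright cell like it, 21 mm diameter, 70 mm high, beside the lane on the side nearer the robot. Origin at the middle of its underside. Leave alone.
- vial: Glass vial with an orange cap, 28 mm diameter, 65 mm high, behind the cradle. Origin at the middle of its underside. Leave alone.
- copper_block: Copper block 50 x 35 x 30 mm, behind the cradle. Origin at the middle of its underside. Leave alone.
- driver: Screwdriver lying on the bench. Leave alone.
- multimeter: Yellow handheld multimeter lying flat, 75 x 150 x 32 mm. Origin at the middle of its underside. Leave alone.
- collar: Copper ring lying flat, 44 mm outer diameter, 12 mm high. Origin at the middle of its underside. Leave alone.
Mind the look-alikes: they are no part of the job. Leave any blue look-alike of the cell alone.

How it is judged:
On the way, in this order (a step that is already met when the one before it is completed fails the run):
1. the cell rolls about its own axis (a good quarter turn) on its way (angle between cell's own z axis and vertical above 1.2 rad and y of cell in the frame of cradle below -0.03 m).
2. the cell lies in the V, its end still short of the contact plate (y of cell in the frame of cradle between -0.0075 and 0.0055 m and z of cell in the frame of cradle below 0.029 m and angle between the x axis of cell and the x axis of cradle, either way round below 0.07 rad and x of cell in the frame of cradle above -0.08 m and linear speed of cell below 0.02 m/s and x of cell_end in the frame of seat below -0.004 m), for 0.2 s.
3. the cell lies in the V with its end against the contact plate (y of cell in the frame of cradle between -0.0075 and 0.0055 m and z of cell in the frame of cradle below 0.029 m and angle between the x axis of cell and the x axis of cradle, either way round below 0.07 rad and x of cell in the frame of cradle above -0.08 m and linear speed of cell below 0.02 m/s and x of cell_end in the frame of seat above -0.003 m), for 0.1 s.
At the end, for the whole second after the job is handed in: The cell lies at rest in the V, touching both faces (axis within about 6 mm of its place across the V, 3 mm in height and 4 degrees in direction), and its end is within 3 mm of the contact plate (all of step 3).
It fails at once if the cell is lifted (its middle more than 45 mm above the bench) (height (world z) of cell above 0.045 m).
It fails at once if the cell is tipped up on end (axis more than 20 degrees from level) (angle between cell's own x axis and vertical below 1.22 rad).
It fails at once if the cell is gripped or pressed hard (more than 38 N) (contact force between the fingers and cell above 38 N).
It fails at once if another thing on the bench is shifted by more than 20 mm (distance of any of cell_a, cell_b, vial, copper_block, driver, multimeter, collar from where it was at the start of the episode above 0.02 m).
It also fails if it takes over 61 s, if anything falls off the work surface, if the arm or the gripper's body presses on something with over 40 N, if the wrist force passes 120 N, or if a joint passes its speed limit or range.

## Working session

There is one attempt and no reset: what is moved stays moved. The work goes in short steps, Python scripts to look and compute and a shell command to move; the robot and the scene stay as the last step left them, time stands still between calls to the robot, and variables do not carry over. Pictures are saved under pics/ and viewed, and the job is handed in when it is done.

```bash
mkdir -p pics; ls; python3 - <<'E'
from rig import *
import cv2,json,pickle
s=get_state();print(s,grasp_offset)
for n in("scene","top"):
    d=get_image(n);cv2.imwrite(f"pics/{n}0.png",d["color"]);pickle.dump(d,open(n+".pkl","wb"));print(n,d["mtx"],d["R"],d["t"])
E
```

```text
pics
{'clock': 0.0, 'qpos': array([ 1.00899501e+00,  2.76611784e-01,  1.50610430e+00,  2.92820749e-05,
        1.36069213e+00, -1.20987696e-01]), 'qd': array([-0.00052748,  0.00024616, -0.00031125,  0.00142323, -0.00206087,
        0.00222993]), 'effort': array([ 2.46424488e-04, -4.16778266e+01, -2.45808005e+01, -2.24409346e-04,
        1.06468305e-02, -6.06002928e-06]), 'position': array([0.24501715, 0.5195472 , 0.19274168]), 'ee_rot': array([-0.68939865,  0.69060158, -0.15481886,  0.15436996]), 'contact_force': array([-0.55640645,  0.04003118, -0.05335641]), 'moment': array([ 0.00293602,  0.01836005, -0.01600408]), 'width': 0.08526176140621076} 0.0187
scene [[397.05652828   0.         280.41626415]
 [  0.         397.05652828 213.1178172 ]
 [  0.           0.           1.        ]] [[-0.60540004  0.79565834 -0.02045978]
 [ 0.53655835  0.38899992 -0.74885525]
 [-0.58787407 -0.46433487 -0.6624177 ]] [ 0.34443877 -0.23578623  1.27454613]
top [[430.86934997   0.         276.53265589]
 [  0.         430.86934997 199.59642486]
 [  0.           0.           1.        ]] [[ 0.00154884 -0.99960724  0.02798137]
 [-0.99439898 -0.00449665 -0.1055957 ]
 [ 0.10568005 -0.0276611  -0.99401539]] [-0.05024793  0.54514996  1.22794083]
```

View pics/scene0.png

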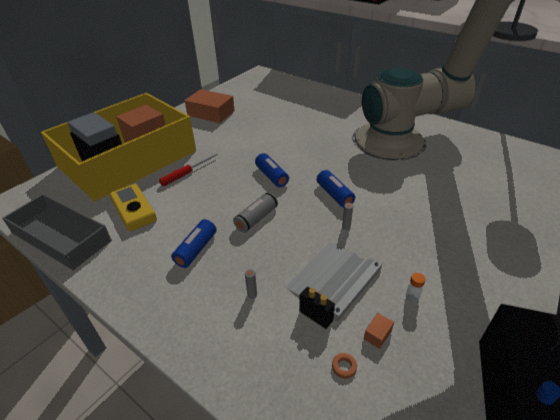

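View pics/top0.png

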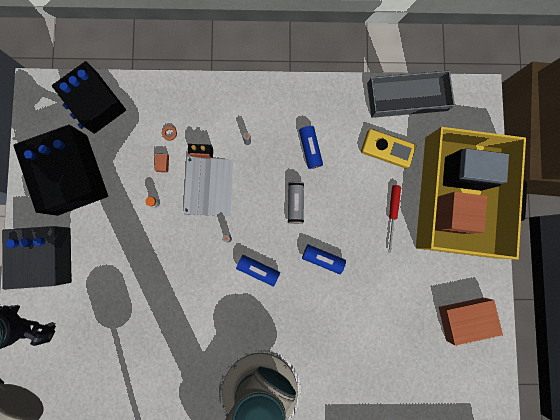

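```bash
python3 - <<'E'
import cv2
t=cv2.imread("pics/top0.png");s=cv2.imread("pics/scene0.png")
c=t[110:260,140:330];cv2.imwrite("pics/c1.png",cv2.resize(c,None,fx=4,fy=4,interpolation=cv2.INTER_CUBIC))
c=s[170:350,220:420];cv2.imwrite("pics/c2.png",cv2.resize(c,None,fx=3.3,fy=3.3,interpolation=cv2.INTER_CUBIC))
E
```

```text
(no output)
```

View pics/c1.png

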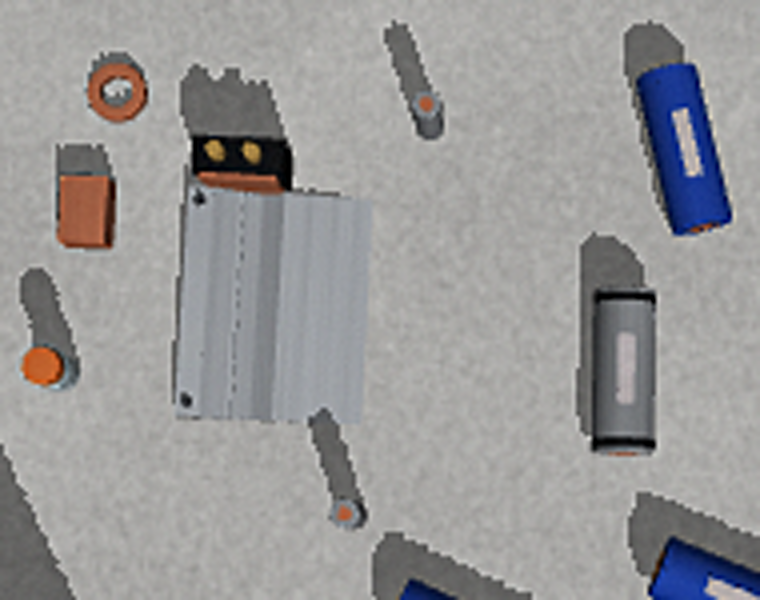

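View pics/c2.png

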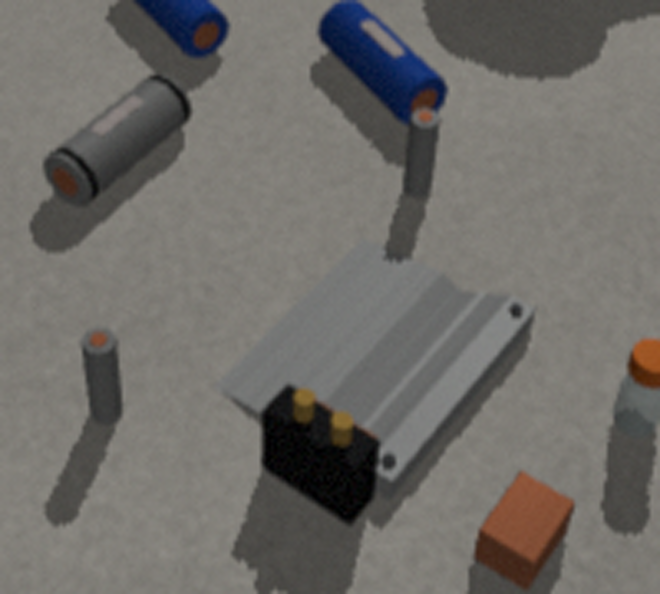

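```bash
cat >h.py <<'E'
import numpy as np,pickle,cv2
from scipy.optimize import least_squares
def px(u,v,f=4,ox=140,oy=110): return np.array([(u+.5)/f-.5+ox,(v+.5)/f-.5+oy])
def bp(d,p,z):
    r=d["R"].T@np.linalg.inv(d["mtx"])@np.array([p[0],p[1],1]);c=-d["R"].T@d["t"]
    return c+r*(z-c[2])/r[2]
def pj(d,X):
    q=d["mtx"]@(d["R"]@np.asarray(X)+d["t"]);return q[:2]/q[2]
def cr(pose,p):
    x,y,a=pose;c,s=np.cos(a),np.sin(a)
    return np.array([x+c*p[0]-s*p[1],y+s*p[0]+c*p[1],p[2]])
E
python3 - <<'E'
from h import *
T=pickle.load(open("top.pkl","rb"));S=pickle.load(open("scene.pkl","rb"))
print("cams",-T["R"].T@T["t"],-S["R"].T@S["t"])
k=3.3
obs=[(T,(.075,-.082,0),px(372,200)),(T,(-.095,-.082,0),px(361,424)),(T,(-.095,.053,.02),px(174,418)),(T,(-.095,0,0),px(233,418)),
(T,(.075,-.016,.052),px(281,192)) if 0 else (T,(-.095,-.017,.008),px(251,420)),
(S,(.075,-.082,0),px(221,390,k,220,170)),(S,(-.095,-.082,0),px(362,245,k,220,170)),(S,(-.095,.053,.02),px(535,308,k,220,170))]
f=lambda p:np.concatenate([pj(d,cr(p,P))-q for d,P,q in obs])
r=least_squares(f,[.5,.2,0],loss="soft_l1");print(r.x,r.fun.reshape(-1,2).round(1))
for nm,u,v,z in [("cell+x top",626,291,.046),("cell-x top",623,450,.046),("a top",427,104,.07),("b top",344,513,.07),("vial",42,366,.065)]:
    print(nm,bp(T,px(u,v),z).round(4))
print("scene a",bp(S,px(98,340,k,220,170),.07),"b",bp(S,px(426,116,k,220,170),.07))
print("scene cell: ends")
for u,v in[(66,180),]: print(bp(S,px(u,v,k,220,170),.023))
E
```

```text
cams [ 0.41240554 -0.01381066  1.27956358] [1.08430893 0.40948146 0.6747593 ]
[ 0.5972745   0.17238138 -0.02836147] [[-1.8 -0.4]
 [-1.4 -0. ]
 [-1.6 -0.4]
 [ 2.9  0.6]
 [ 3.8  0.1]
 [-1.9 -0. ]
 [ 0.1 -1.7]
 [ 0.5  0.2]]
cell+x top [ 0.594  -0.1048  0.046 ]
cell-x top [ 0.4788 -0.1023  0.046 ]
a top [0.7248 0.0392 0.07  ]
b top [0.433  0.0944 0.07  ]
vial [0.5356 0.3079 0.065 ]
scene a [0.72448837 0.0432291  0.07      ] b [0.43022837 0.09739749 0.07      ]
scene cell: ends
[ 0.59564438 -0.10254834  0.023     ]
```

```bash
python3 - <<'E'
from h import *
T=pickle.load(open("top.pkl","rb"));S=pickle.load(open("scene.pkl","rb"))
k=3.3
obs=[(T,(.075,-.082,0),px(372,200)),(T,(-.095,-.082,0),px(361,424)),(T,(-.095,.053,.02),px(174,418)),(T,(-.095,0,0),px(252,420)),
(T,(-.095,-.017,.008),px(274,421)),
(S,(.075,-.082,0),px(221,390,k,220,170)),(S,(-.095,-.082,0),px(362,245,k,220,170)),(S,(-.095,.053,.02),px(535,308,k,220,170))]
f=lambda p:np.concatenate([pj(d,cr(p,P))-q for d,P,q in obs])
r=least_squares(f,[.5,.2,0],loss="soft_l1");print(r.x,r.fun.reshape(-1,2).round(1))
p=r.x
inv=lambda X:(lambda d,c,s:(c*d[0]+s*d[1],-s*d[0]+c*d[1]))(np.array(X)[:2]-p[:2],np.cos(p[2]),np.sin(p[2]))
for X in [(.594,-.1048),(.4788,-.1023),(.7246,.041),(.4315,.096)]: print(np.round(inv(X),4))
E
```

```text
[ 0.59658178  0.17044838 -0.01949235] [[-1.4 -0.4]
 [-0.4 -0. ]
 [-0.7 -0. ]
 [-0.9  0.4]
 [-1.   0.1]
 [-2.4 -0.3]
 [-0.9 -2.2]
 [-0.4 -0.7]]
[ 0.0028 -0.2752]
[-0.1124 -0.275 ]
[ 0.1305 -0.1269]
[-0.1636 -0.0777]
```

```bash
cat >>h.py <<'E'
from scipy.spatial.transform import Rotation as Ro
def goal(pos,yaw,flip=1):
    "tool down, jaw axis z along flip*(cos yaw,sin yaw)"
    z=flip*np.array([np.cos(yaw),np.sin(yaw),0]);y=np.array([0,0,-1.]);x=np.cross(y,z)
    return np.array(pos),np.c_[x,y,z]
def rows(pos,yaw,flip=1,s=None):
    from rig import get_state
    s=s or get_state();q=s["ee_rot"];R0=Ro.from_quat(np.r_[q[1:],q[0]]).as_matrix()
    p,R=goal(pos,yaw,flip)
    return (R0.T@(p-s["position"])*100).round(2),(Ro.from_matrix(R0.T@R).as_rotvec()/np.radians(8)).round(2)
E
python3 - <<'E'
from h import *
from rig import *
T=pickle.load(open("top.pkl","rb"));S=pickle.load(open("scene.pkl","rb"))
obs=[(T,(.075,-.082,0),px(372,200)),(T,(-.095,-.082,0),px(361,424)),(T,(-.095,.053,.02),px(174,418)),(T,(.075,.053,.02),px(191,184)),(T,(-.095,0,0),px(252,420)),
(T,(-.095,-.017,.008),px(274,421)),(T,(.075,-.017,.008),px(285,192))]
f=lambda p:np.concatenate([pj(d,cr(p,P))-q for d,P,q in obs])
r=least_squares(f,[.5,.2,0],loss="soft_l1");print(r.x,r.fun.reshape(-1,2).round(1))
s=get_state();q=s["ee_rot"];print(Ro.from_quat(np.r_[q[1:],q[0]]).as_matrix().round(3))
print(rows([.537,-.170,.15],-.02,1),rows([.537,-.170,.15],-.02,-1))
E
```

```text
[ 0.59748326  0.16649724 -0.0366563 ] [[ 0.4 -0.2]
 [ 0.3  0.2]
 [ 0.1 -0.7]
 [-0.6  0.5]
 [-0.2  0. ]
 [-0.2 -0.2]
 [ 0.1  0.3]]
[[ 0.904 -0.001  0.427]
 [-0.427 -0.001  0.904]
 [-0.    -1.    -0.002]]
(array([ 55.82,   4.35, -49.9 ]), array([0.01, 8.24, 0.01])) (array([ 55.82,   4.35, -49.9 ]), array([ 1.000e-02, -1.426e+01, -1.000e-02]))
```

```bash
python3 -m jog '[128,13,0,-12,0,2,0, 128,28,0,-25,0,4,0, 128,42,0,-38,0,6,0, 128,55.8,0,-49.9,0,8.2,0, 128,55.8,0,-49.9,0,8.2,0, 128,55.8,0,-49.9,0,8.2,0, 128,55.8,0,-49.9,0,8.2,0, 128,55.8,0,-49.9,0,8.2,0, 128,55.8,0,-49.9,0,8.2,0, 128,55.8,0,-49.9,0,8.2,0, 128,55.8,0,-49.9,0,8.2,0, 128,55.8,0,-49.9,0,8.2,0]' 40
python3 - <<'E'
from h import *
from rig import *
print(get_state()["qpos"].round(2),rows([.536,-.170,.015],-.03))
for n in("top","scene"):
    d=get_image(n);cv2.imwrite(f"pics/{n}1.png",d["color"])
d=get_image("wrist");cv2.imwrite("pics/w1.png",d["color"])
E
```

```text
clock: 1.6
position: [0.5374, -0.1713, 0.1932]
ee_rot: [0.496, -0.496, 0.504, -0.504]
contact_force: [0.1, -0.0, -1.1]
width: 0.042
[-0.43  0.26  1.53  0.    1.35 -0.42] (array([-0.11, 17.82, -0.14]), array([ 0. ,  0.1, -0. ]))
```

```bash
python3 - <<'E'
import cv2,numpy as np
a=cv2.imread("pics/top1.png")[100:300,180:400];b=cv2.imread("pics/w1.png")
cv2.imwrite("pics/m1.png",np.hstack([cv2.resize(a,(400,364)),cv2.resize(b,(400,300+64))]))
E
```

```text
(no output)
```

View pics/m1.png

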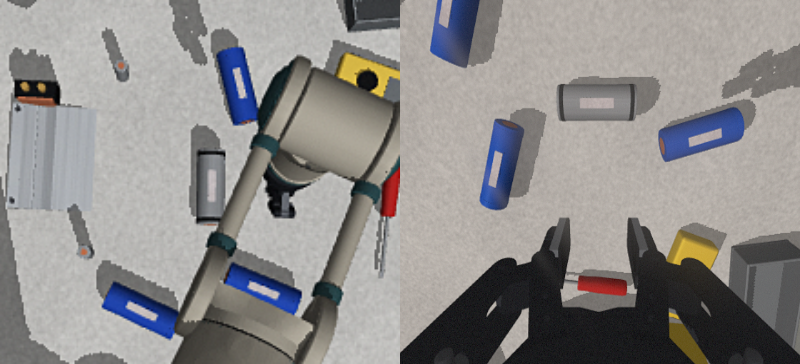

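```bash
python3 -m jog '[128,-0.1,4,0,0,0.1,0, 128,-0.1,8,0,0,0.1,0, 128,-0.1,12,0,0,0.1,0, 128,-0.1,15,0,0,0.1,0, 128,-0.1,17,0,0,0.1,0, 128,-0.1,18.1,0,0,0.1,0, 128,-0.1,18.1,0,0,0.1,0, 128,-0.1,18.1,0,0,0.1,0]'
python3 - <<'E'
from h import *
from rig import *
s=get_state();q=s["ee_rot"];print(Ro.from_quat(np.r_[q[1:],q[0]]).as_matrix().round(3))
d=get_image("top");cv2.imwrite("pics/t2.png",cv2.resize(d["color"][110:260,180:380],None,fx=4,fy=4))
E
```

```text
clock: 2.75
position: [0.5378, -0.1683, 0.0135]
ee_rot: [-0.493, 0.493, -0.507, 0.508]
contact_force: [0.9, 0.0, -0.3]
width: 0.0424
[[-0.029  0.002  1.   ]
 [-1.    -0.001 -0.029]
 [ 0.001 -1.     0.002]]
```

View pics/t2.png

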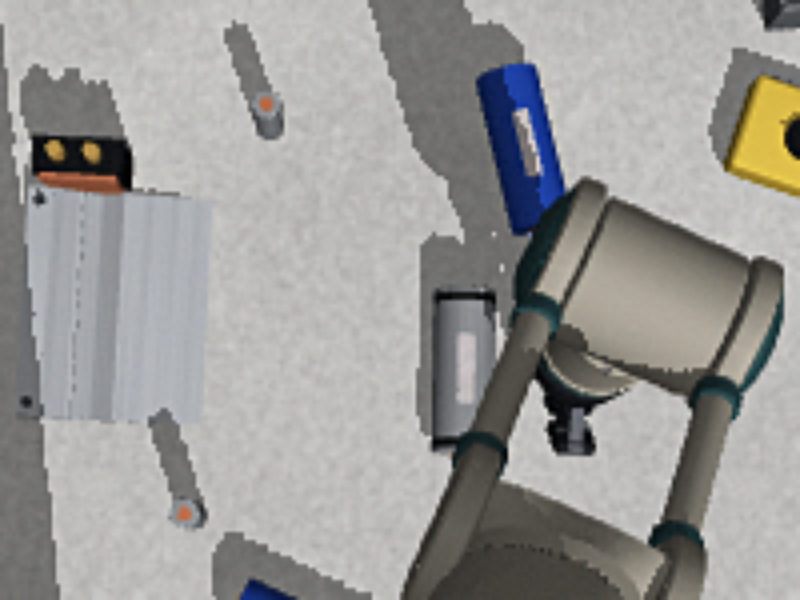

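```bash
python3 -m jog '[128,-0.7,0,0,0,0,0, 128,-1.4,0,0,0,0,0, 128,-2,0,0,0,0,0, 128,-2.5,0,0,0,0,0, 128,-3,0,0,0,0,0, 128,-3.5,0,0,0,0,0, 128,-4,0,0,0,0,0, 128,-4.5,0,0,0,0,0, 128,-5,0,0,0,0,0, 128,-5.5,0,0,0,0,0, 128,-6,0,0,0,0,0, 128,-6.5,0,0,0,0,0]'
python3 - <<'E'
from h import *
from rig import *
d=get_image("top");cv2.imwrite("pics/t3.png",cv2.resize(d["color"][110:260,180:380],None,fx=4,fy=4))
E
```

```text
clock: 4.3
position: [0.539, -0.103, 0.0126]
ee_rot: [0.493, -0.493, 0.507, -0.507]
contact_force: [0.2, -0.2, 0.7]
width: 0.0426
```

View pics/t3.png

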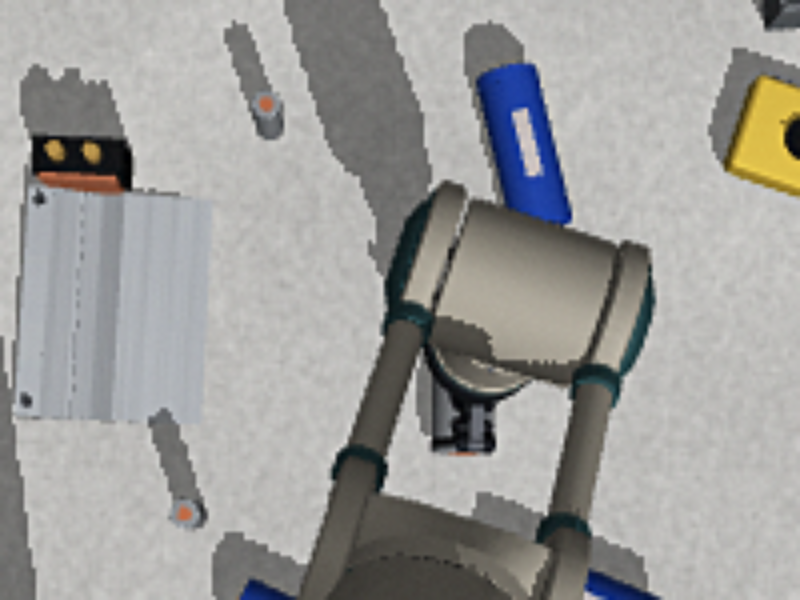

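```bash
python3 - <<'E'
from h import *
from rig import *
a=get_image("scene")["color"];b=get_image("wrist")["color"]
cv2.imwrite("pics/s4.png",np.hstack([cv2.resize(a[150:300,180:380],(400,300)),cv2.resize(b,(400,300))]))
print(get_state()["position"])
E
```

```text
[ 0.53901266 -0.10305766  0.01258535]
```

View pics/s4.png

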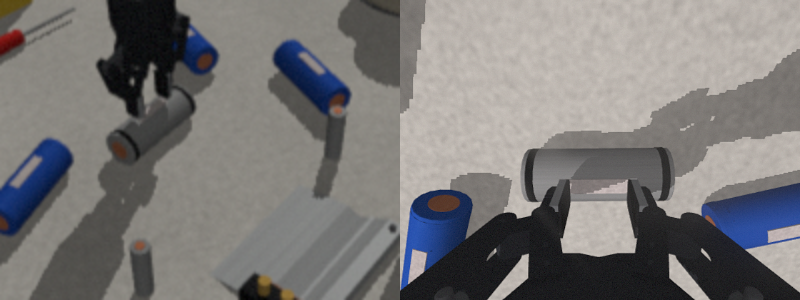

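```bash
cat >>h.py <<'E'
def wcam():
    from rig import get_state,get_image
    s=get_state();d=get_image("wrist");q=s["ee_rot"]
    M=np.eye(4);M[:3,:3]=Ro.from_quat(np.r_[q[1:],q[0]]).as_matrix();M[:3,3]=s["position"]
    C=M@d["tool_from_camera"];d["R"]=C[:3,:3].T;d["t"]=-d["R"]@C[:3,3];return d
E
python3 - <<'E'
from h import *
d=wcam();cv2.imwrite("pics/w5.png",d["color"]);print("cam",-d["R"].T@d["t"])
for y in(-.105,-.07): print(y,[pj(d,(.537+a,y+b,z)).round() for a,b,z in((-.06,0,.046),(.06,0,.046),(0,.023,.023))])
p=(0.539,-.103,.0126);print(pj(d,p),pj(d,(.539+.021,-.103,.0126)))
T=pickle.load(open("top.pkl","rb"));print(pj(T,(.477,-.07,.023)),pj(T,(.477,-.105,.023)))
E
```

```text
cam [ 0.54075197 -0.02488326  0.19241839]
-0.105 [array([167., 270.]), array([384., 264.]), array([274., 214.])]
-0.07 [array([158., 210.]), array([389., 203.]), array([272., 156.])]
[278.43932086 239.25876234] [310.30964856 238.43304115]
[283.76516798 223.1398304 ] [295.73878107 223.17560467]
```

View pics/w5.png

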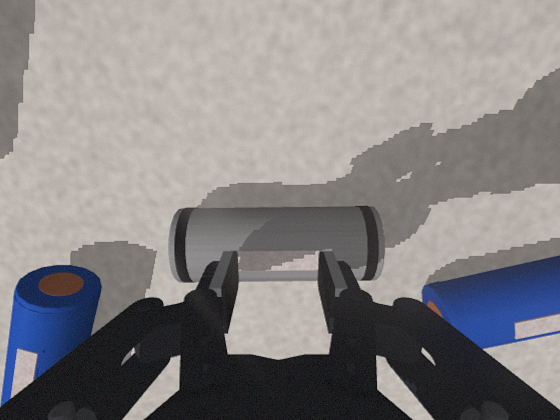

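```bash
python3 - <<'E'
from h import *
d=wcam();im=cv2.resize(d["color"],None,fx=1,fy=1)
for z in(.0126,.02,.05):
  for y in(-.114,-.103,-.092): print(z,y,pj(d,(.56,y,z)).round(),pj(d,(.518,y,z)).round())
c=d["color"][200:350,150:400];cv2.imwrite("pics/w6.png",cv2.resize(c,None,fx=3.2,fy=3.2))
t=cv2.imread("pics/t3.png")
from rig import *
T=get_image("top");print([(pj(T,(.539,y,z))-[180,110])*4 for y,z in((-.103,.0126),(-.103,.1))])
E
```

```text
0.0126 -0.114 [310. 253.] [248. 255.]
0.0126 -0.103 [310. 238.] [247. 240.]
0.0126 -0.092 [310. 222.] [246. 224.]
0.02 -0.114 [311. 258.] [246. 260.]
0.02 -0.103 [311. 243.] [245. 244.]
0.02 -0.092 [312. 227.] [244. 228.]
0.05 -0.114 [317. 284.] [241. 286.]
0.05 -0.103 [318. 266.] [240. 268.]
0.05 -0.092 [318. 247.] [238. 249.]
[array([458.97547874, 369.60530915]), array([467.84780332, 357.04052725])]
```

View pics/w6.png

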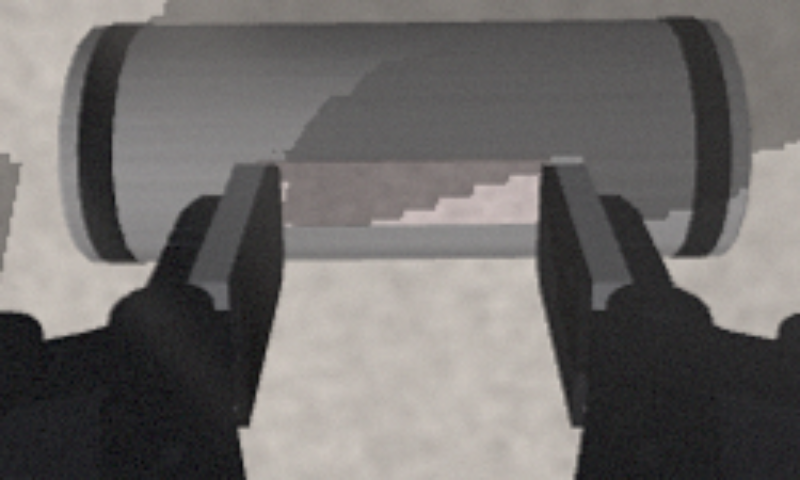

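```bash
python3 - <<'E'
from h import *
from rig import *
d=get_image("scene");
c=d["color"][170:270,210:310];c=cv2.resize(c,None,fx=6,fy=6,interpolation=cv2.INTER_CUBIC)
for (x,y,z),col in {(.56,-.103,.0126):(0,0,255),(.518,-.103,.0126):(0,0,255),(.56,-.103,.05):(0,255,0),(.518,-.103,.05):(0,255,0),(.537,-.104,.046):(255,0,255)}.items():
    p=(pj(d,(x,y,z))-[210,170]+.5)*6; cv2.circle(c,tuple(int(v) for v in p),4,col,-1)
cv2.imwrite("pics/s7.png",c)
E
```

```text
(no output)
```

View pics/s7.png

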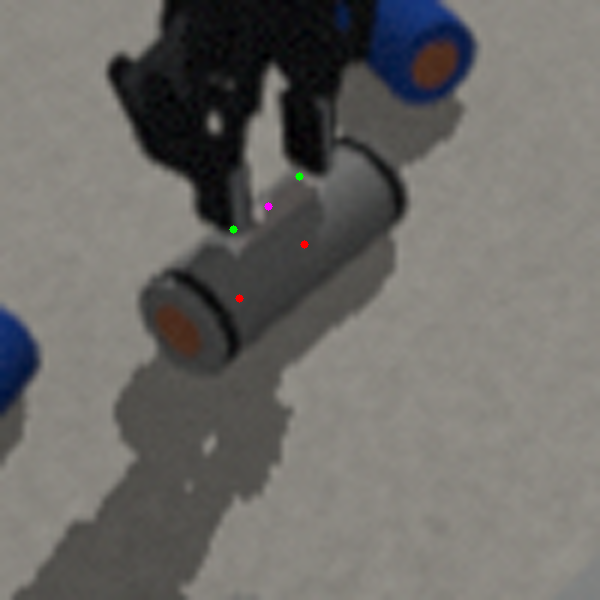

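```bash
python3 -m jog '[128,2,0,0,0,0,0, 128,4,0,0,0,0,0, 128,6.5,0,0,0,0,0, 128,6.5,0,0,0,0,0, 128,6.5,1,0,0,0,0, 128,6.5,1.5,0,0,0,0,128,6.5,1.5,0,0,0,0,128,6.5,1.5,0,0,0,0]'
python3 - <<'E'
from h import *
from rig import *
d=get_image("scene");p=get_state()["position"]
w=wcam();cv2.imwrite("pics/w8.png",w["color"][200:350,150:400])
c=d["color"][140:240,200:300];c=cv2.resize(c,None,fx=6,fy=6,interpolation=cv2.INTER_CUBIC)
for a in(-.021,.021):
  for dz,col in((0,(0,0,255)),(.037,(0,255,0))):
    q=(pj(d,p+[a,0.0,dz])-[200,140]+.5)*6; cv2.circle(c,tuple(int(v) for v in q),4,col,-1)
cv2.imwrite("pics/s8.png",c)
E
```

```text
clock: 5.65
position: [0.5372, -0.1678, -0.0025]
ee_rot: [0.493, -0.493, 0.507, -0.507]
contact_force: [0.3, -0.2, -0.2]
width: 0.0426
```

View pics/s8.png

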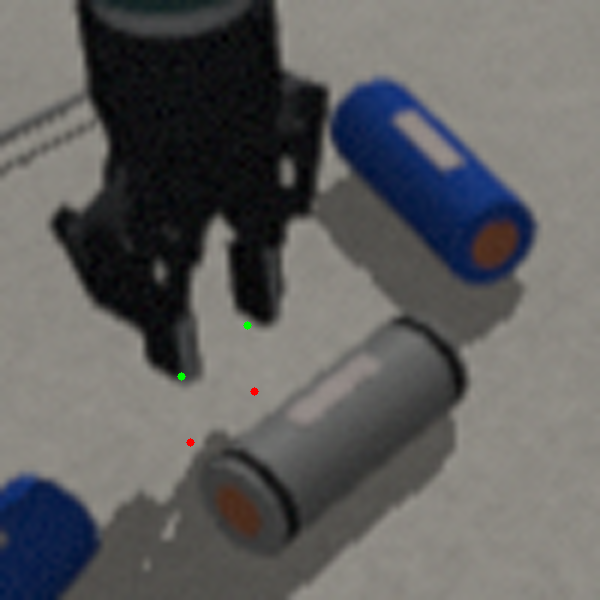

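```bash
python3 -m jog '[128,0,0.5,0,0,0,0,128,0,1,0,0,0,0,128,0,1.5,0,0,0,0,128,0,1.8,0,0,0,0,128,0,1.8,0,0,0,0,128,0,1.8,0,0,0,0]'
python3 - <<'E'
from h import *
from rig import *
d=get_image("scene");p=get_state()["position"]
c=d["color"][140:240,200:300];c=cv2.resize(c,None,fx=6,fy=6,interpolation=cv2.INTER_CUBIC)
for a in(-.021,.021):
  for dz,col in((0,(0,0,255)),(.037,(0,255,0))):
    q=(pj(d,p+[a,0.0,dz])-[200,140]+.5)*6; cv2.circle(c,tuple(int(v) for v in q),4,col,-1)
cv2.imwrite("pics/s9.png",c)
E
```

```text
clock: 6.5
position: [0.5372, -0.1683, -0.0204]
ee_rot: [-0.493, 0.493, -0.507, 0.507]
contact_force: [0.2, 0.2, -0.4]
width: 0.0425
```

View pics/s9.png

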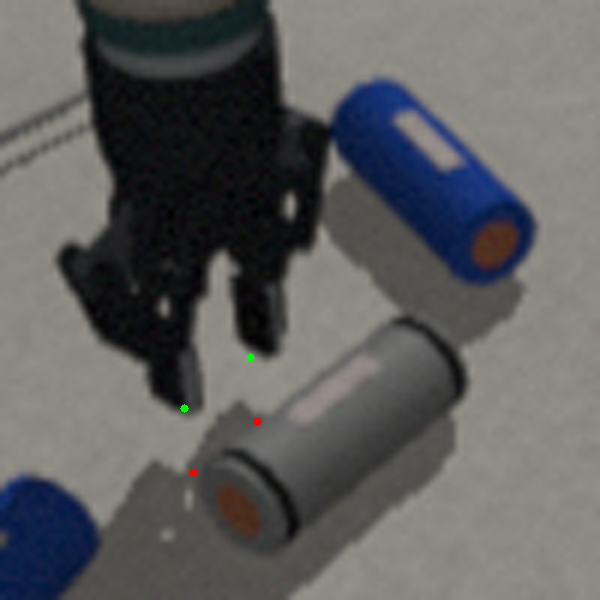

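```bash
python3 -m jog '[128,-0.7,0.3,0,0,0,0, 128,-1.4,0.3,0,0,0,0, 128,-2,0.3,0,0,0,0, 128,-2.5,0.3,0,0,0,0, 128,-3,0.3,0,0,0,0, 128,-3.5,0.3,0,0,0,0, 128,-4,0.3,0,0,0,0, 128,-4.5,0.3,0,0,0,0, 128,-5,0.3,0,0,0,0, 128,-5.5,0.3,0,0,0,0, 128,-6,0.3,0,0,0,0, 128,-6.5,0.3,0,0,0,0]'
cat > look.py <<'E'
import sys
from h import *
from rig import *
n=sys.argv[1]
t=get_image("top");w=wcam();T=t["color"][110:260,150:350];print(get_state()["position"].round(4))
cv2.imwrite(f"pics/{n}.png",np.hstack([cv2.resize(T,(400,300)),cv2.resize(w["color"],(400,300))]))
E
python3 look.py l1
```

```text
clock: 8.05
position: [0.539, -0.103, -0.0234]
ee_rot: [0.493, -0.493, 0.507, -0.507]
contact_force: [-0.4, 0.1, -0.2]
width: 0.0423
[ 0.5389 -0.1027 -0.0234]
```

View pics/l1.png

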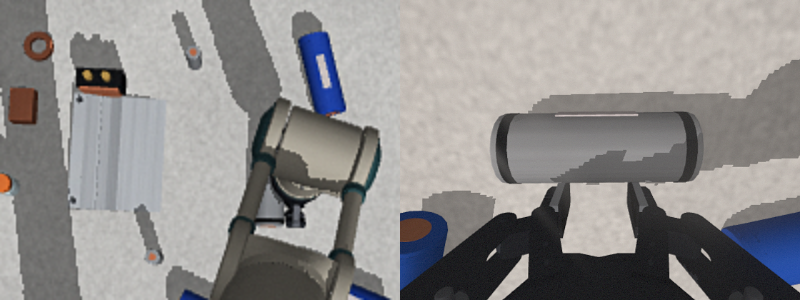

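```bash
python3 -m jog '[128,-0.5,0,0,0,0,0, 128,-1.1,0,0,0,0,0, 128,-1.7,0,0,0,0,0, 128,-2.3,0,0,0,0,0, 128,-2.9,0,0,0,0,0, 128,-3.5,0,0,0,0,0, 128,-4.1,0,0,0,0,0, 128,-4.7,0,0,0,0,0, 128,-5.3,0,0,0,0,0, 128,-5.9,0,0,0,0,0, 128,-6.5,0,0,0,0,0, 128,-7.1,0,0,0,0,0]'
python3 -m jog '[128,-0.6,0,0,0,0,0, 128,-1.2,0,0,0,0,0, 128,-1.8,0,0,0,0,0, 128,-2.3,0,0,0,0,0, 128,-2.8,0,0,0,0,0, 128,-3.3,0,0,0,0,0, 128,-3.8,0,0,0,0,0]'
python3 look.py l2
```

```text
clock: 9.65
position: [0.5411, -0.0319, -0.0234]
ee_rot: [0.493, -0.493, 0.507, -0.507]
contact_force: [0.2, 0.4, -0.2]
width: 0.0429
clock: 10.52
position: [0.5421, 0.0059, -0.0234]
ee_rot: [0.493, -0.493, 0.507, -0.507]
contact_force: [-0.1, -0.9, -0.5]
width: 0.0425
[ 0.5421  0.0062 -0.0234]
```

View pics/l2.png

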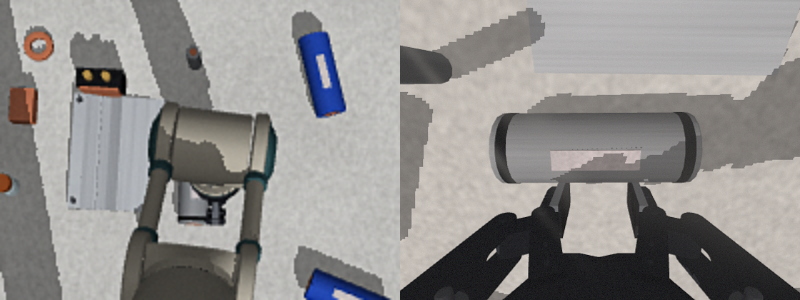

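```bash
python3 -m jog '[128,-0.5,0,0,0,0,0, 128,-1,0,0,0,0,0, 128,-1.5,0,0,0,0,0, 128,-2,0,0,0,0,0, 128,-2.5,0,0,0,0,0, 128,-3,0,0,0,0,0, 128,-3.5,0,0,0,0,0, 128,-4,0,0,0,0,0, 128,-4.5,0,0,0,0,0, 128,-5,0,0,0,0,0, 128,-5.5,0,0,0,0,0, 128,-6,0,0,0,0,0]'
python3 -m jog '[128,-0.4,0,0,0,0,0, 128,-0.8,0,0,0,0,0, 128,-1.2,0,0,0,0,0, 128,-1.6,0,0,0,0,0, 128,-2,0,0,0,0,0,128,-2.4,0,0,0,0,0]'
python3 look.py l3
```

```text
clock: 12.12
position: [0.544, 0.0656, -0.0233]
ee_rot: [-0.493, 0.493, -0.507, 0.507]
contact_force: [0.2, -2.1, 1.9]
width: 0.0426
clock: 12.88
position: [0.5446, 0.0898, -0.0234]
ee_rot: [0.493, -0.493, 0.507, -0.507]
contact_force: [-0.3, -1.6, 2.7]
width: 0.0427
[ 0.5445  0.0905 -0.0235]
```

View pics/l3.png

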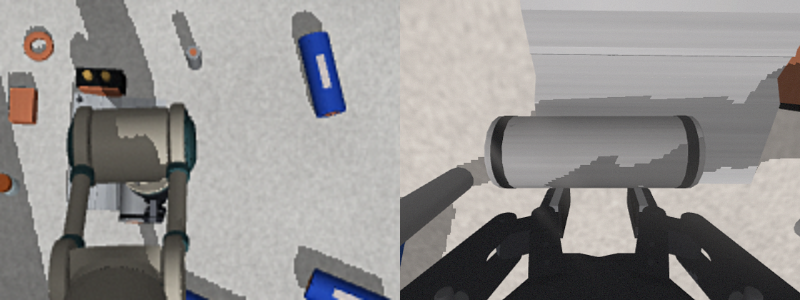

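```bash
python3 -m jog '[128,-0.3,0,0,0,0,0, 128,-0.6,0,0,0,0,0, 128,-0.9,0,0,0,0,0, 128,-1.2,0,0,0,0,0, 128,-1.5,0,0,0,0,0,128,-1.8,0,0,0,0,0,128,-2.1,0,0,0,0,0,128,-2.4,0,0,0,0,0,128,-2.4,0,0,0,0,0]'
python3 look.py l4
```

```text
clock: 14.1
position: [0.5453, 0.1143, -0.0235]
ee_rot: [0.493, -0.492, 0.507, -0.507]
contact_force: [0.4, -0.4, 0.0]
width: 0.0425
[ 0.5452  0.1141 -0.0236]
```

View pics/l4.png

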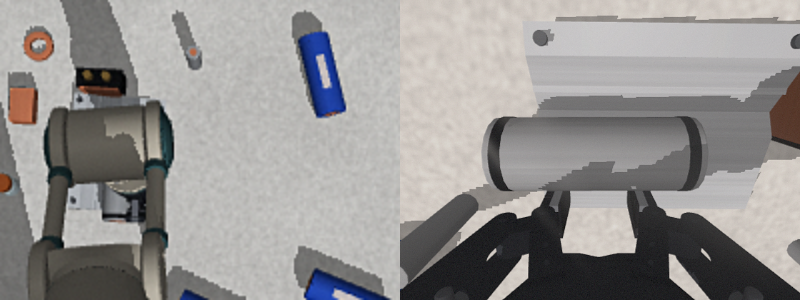

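```bash
python3 -m jog '[128,-0.2,0,0,0,0,0, 128,-0.4,0,0,0,0,0, 128,-0.6,0,0,0,0,0, 128,-0.8,0,0,0,0,0, 128,-1,0,0,0,0,0,128,-1.0,0,0,0,0,0,128,-1,0,0,0,0,0]'
python3 look.py l5
```

```text
clock: 15.08
position: [0.5455, 0.1237, -0.0234]
ee_rot: [0.493, -0.493, 0.507, -0.507]
contact_force: [0.2, -0.1, -0.0]
width: 0.0426
[ 0.5456  0.1236 -0.0234]
```

View pics/l5.png

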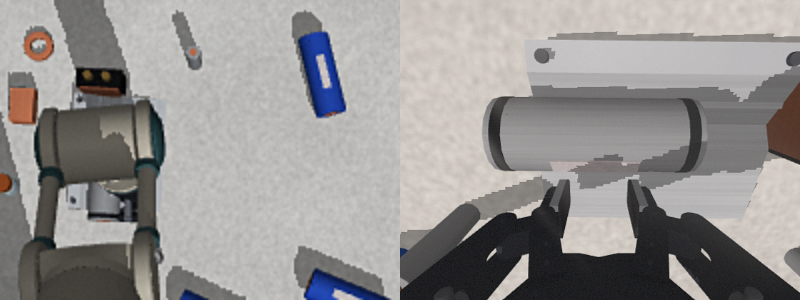

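```bash
python3 -m jog '[128,0.5,0,0,0,0,0, 128,1,0,0,0,0,0, 128,1,-4,0,0,0,0, 128,1,-9,0,0,0,0, 128,1,-13,0,0,0,0,128,1,-13,0,0,0,0,128,1,-13,0,0,0,0,128,1,-13,0,0,0,0]'
python3 - <<'E'
from h import *
from rig import *
s=get_state();print(s["qpos"].round(2))
w=wcam();cv2.imwrite("pics/w10.png",w["color"])
P=(.5975,.1665,-.0367)
for x in(-.05,-.055,-.045): print(x,[pj(w,cr(P,(x+a,-.001+b,z))).round(1) for a,b,z in((-.06,0,.049),(.06,0,.049),(-.06,.023,.026),(-.06,-.023,.026))])
t=get_image("top");cv2.imwrite("pics/t10.png",cv2.resize(t["color"][110:260,150:350],None,fx=4,fy=4))
print(rows(cr(P,(-.111-.045,-.001,.11)),-np.pi/2-.037),pj(t,cr(P,(-.11,-.001,.026))))
E
```

```text
clock: 16.18
position: [0.544, 0.1133, 0.105]
ee_rot: [0.492, -0.494, 0.508, -0.506]
contact_force: [0.4, 0.3, -0.2]
width: 0.0423
[0.08 0.31 1.68 0.   1.15 0.11]
-0.05 [array([204.7, 146.5]), array([357.5, 147.8]), array([209.4, 115.7]), array([212.6, 170.3])]
-0.055 [array([198.3, 146.4]), array([351.2, 147.7]), array([203.4, 115.7]), array([207. , 170.3])]
-0.045 [array([211. , 146.5]), array([363.9, 147.8]), array([215.4, 115.8]), array([218.3, 170.4])]
(array([ -5.48,  -0.45, -10.44]), array([1.000e-02, 1.131e+01, 2.000e-02])) [201.24341521 219.20413516]
```

View pics/w10.png

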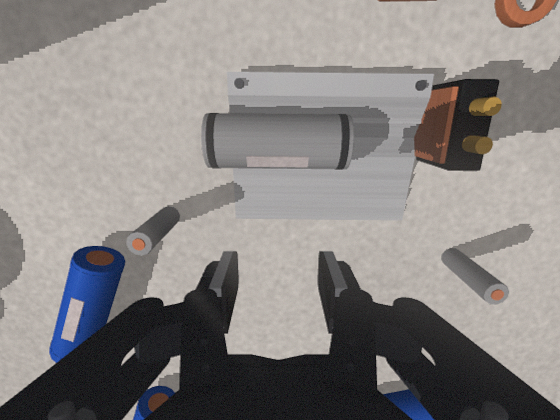

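View pics/t10.png

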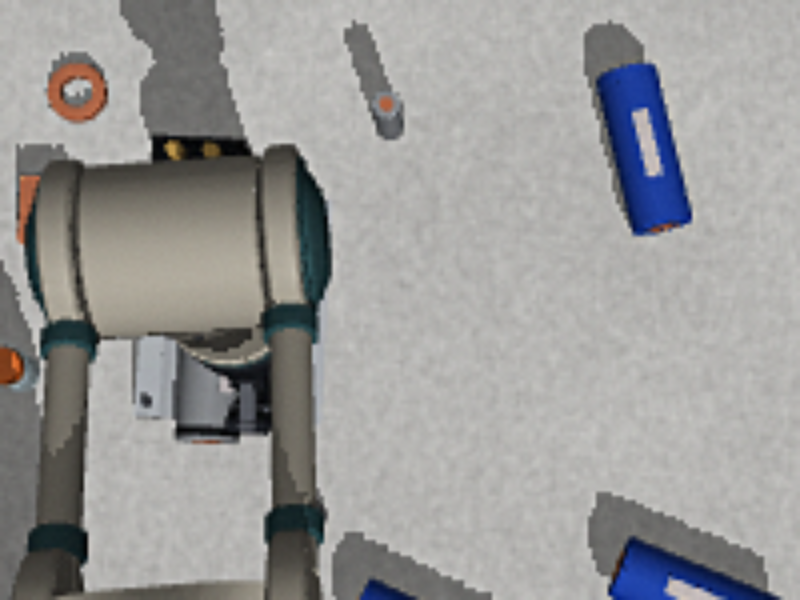

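```bash
python3 - <<'E'
from h import *
P=(.5975,.1665,-.0367)
print(cr(P,(-.137,.002,.09)),rows(cr(P,(-.137,.002,.105)),-np.pi/2-.037))
E
```

```text
[0.46066564 0.17352542 0.09      ] (array([-5.76,  0.04, -8.54]), array([1.000e-02, 1.131e+01, 2.000e-02]))
```

```bash
python3 -m jog '[255,-1,0,-1,0,1.2,0, 255,-2,0,-2,0,2.4,0, 255,-3,0,-3,0,3.6,0, 255,-4,0,-4,0,4.8,0, 255,-5,0,-5,0,6,0, 255,-5.8,0,-6,0,7.2,0, 255,-5.8,0,-7,0,8.4,0, 255,-5.8,0,-8,0,9.6,0, 255,-5.8,0,-8.5,0,10.8,0, 255,-5.8,0,-8.5,0,11.3,0, 255,-5.8,0,-8.5,0,11.3,0, 255,-5.8,0,-8.5,0,11.3,0]'
python3 - <<'E'
from h import *
from rig import *
P=(.5975,.1665,-.0367)
s=get_state();p=s["position"];print(s["qpos"].round(2),rows(cr(P,(-.137,.002,-.015)),-np.pi/2-.037))
d=get_image("scene");c=d["color"][150:300,260:420]
f=5;c=cv2.resize(c,None,fx=f,fy=f,interpolation=cv2.INTER_CUBIC)
for dz,col in((0,(0,0,255)),(.03,(0,255,0)),(.037,(255,0,0))):
    q=(pj(d,p+[0,0,dz])-[260,150]+.5)*f; cv2.circle(c,tuple(int(v) for v in q),3,col,-1)
cv2.imwrite("pics/s11.png",c[:600])
w=wcam();cv2.imwrite("pics/w11.png",w["color"])
E
```

```text
clock: 17.77
position: [0.4618, 0.174, 0.1062]
ee_rot: [0.013, -0.012, -0.707, 0.707]
contact_force: [-0.3, -0.1, -0.1]
width: 0.0001
[0.22 0.22 1.81 0.   1.11 1.82] (array([ 0.11, 12.12,  0.05]), array([-0.  ,  0.02,  0.01]))
```

View pics/s11.png

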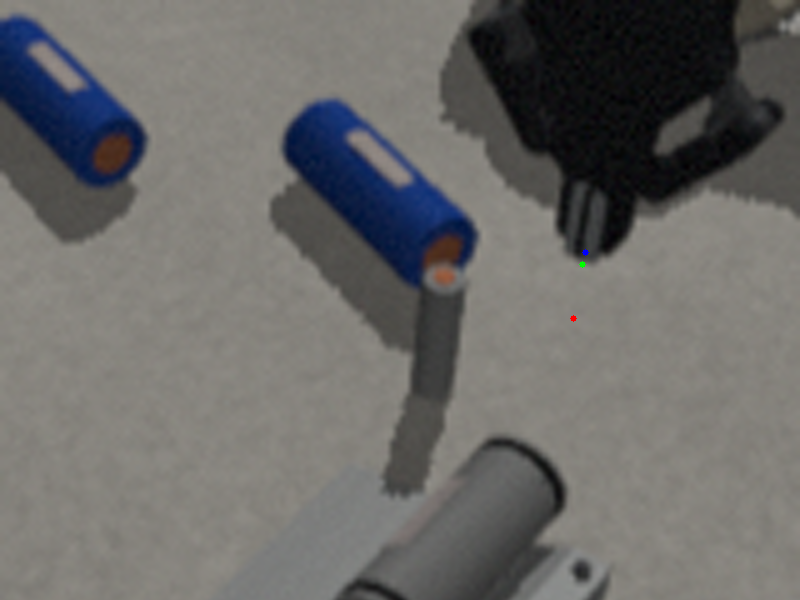

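View pics/w11.png

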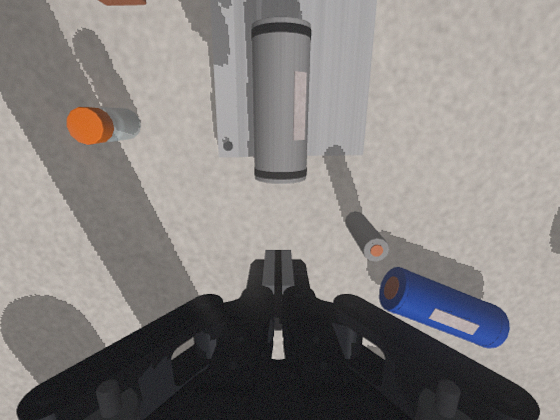

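```bash
python3 - <<'E'
from h import *
P=(.5975,.1665,-.0367)
w=wcam()
for x in(-.115,-.11,-.105): print(x,[pj(w,cr(P,(x,-.001,z))).round(1) for z in(.003,.026,.049)],pj(w,cr(P,(x+.12,-.001,.049))).round(1))
print(pj(w,cr(P,(-.095,.053,.02))),pj(w,cr(P,(-.095,-.082,0))))
print(rows(cr(P,(-.131,.006,-.011)),-np.pi/2-.037))
c=cv2.resize(w["color"][0:300,200:400],None,fx=3,fy=3)[:600];cv2.imwrite("pics/w12.png",c)
E
```

```text
-0.115 [array([282.6, 175.2]), array([283.1, 180.2]), array([283.5, 186.1])] [284.8  18.6]
-0.11 [array([282.7, 170.1]), array([283.1, 174.7]), array([283.6, 180.1])] [284.9  10.3]
-0.105 [array([282.7, 164.9]), array([283.1, 169.1]), array([283.6, 174. ])] [285.    1.9]
[222.72242135 156.70544306] [367.15671716 154.12998427]
(array([-0.48, 11.74, -0.35]), array([-0.  ,  0.01,  0.  ]))
```

View pics/w12.png

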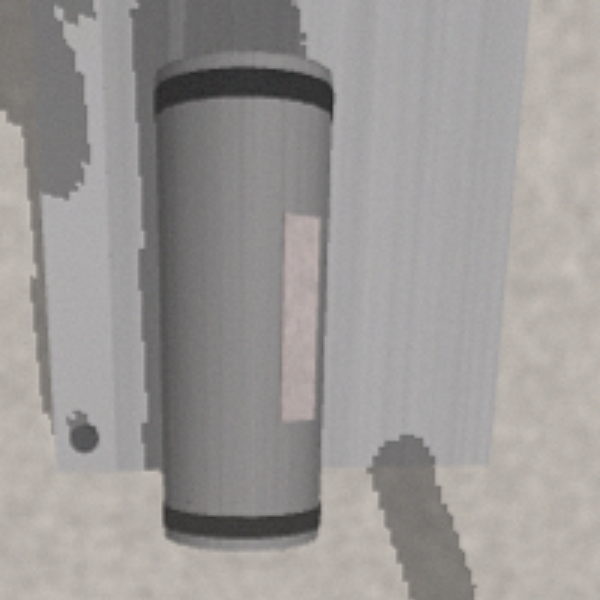

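```bash
python3 -m jog '[255,-0.2,2,-0.4,0,0,0, 255,-0.2,4,-0.4,0,0,0, 255,-0.2,6,-0.4,0,0,0,255,-0.2,7.5,-0.4,0,0,0,255,-0.2,8,-0.4,0,0,0,255,-0.2,8,-0.4,0,0,0]'
cat > look2.py <<'E'
import sys
from h import *
from rig import *
n=sys.argv[1]
t=get_image("scene");w=wcam();T=t["color"][170:320,260:460];print(get_state()["position"].round(4))
cv2.imwrite(f"pics/{n}.png",np.hstack([cv2.resize(T,(400,300)),cv2.resize(w["color"],(400,300))]))
E
python3 look2.py k1
```

```text
clock: 18.68
position: [0.4642, 0.1779, 0.0266]
ee_rot: [-0.013, 0.013, 0.707, -0.707]
contact_force: [0.6, -0.2, 0.2]
width: 0.0001
[0.4647 0.1781 0.0272]
```

View pics/k1.png

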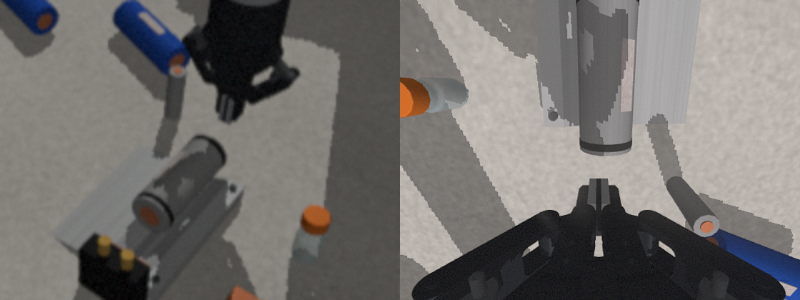

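```bash
python3 - <<'E'
from h import *
from rig import *
P=(.5975,.1665,-.0367)
w=wcam();s=get_state();p=s["position"]
inv=lambda X:np.array([[np.cos(P[2]),np.sin(P[2])],[-np.sin(P[2]),np.cos(P[2])]])@(np.array(X)[:2]-P[:2])
for h in(.09,.10,.11,.12,.13):
    print(h,[inv(bp(w,((u-400)*1.4,v*1.4),h)).round(3) for u,v in((650,210),(685,225),(720,270),(705,225))])
print("cellb top",inv(bp(w,((707-400)*1.4,226*1.4),.07)))
t=get_image("scene");c=t["color"][160:240,320:420];f=8
c=cv2.resize(c,None,fx=f,fy=f,interpolation=cv2.INTER_CUBIC)[:600]
for (x,y,z),col in {(-.164,-.078,.07):(0,0,255)}.items():
    q=(pj(t,cr(P,(x,y,z)))-[320,160]+.5)*f;cv2.circle(c,tuple(int(v) for v in q),4,col,-1)
x0=inv(p)
for h in (.033,.053,.073,.093):
  for a in(-.06,-.03,0,.03,.06):
    q=(pj(t,cr(P,(x0[0],x0[1]+a,p[2]+h)))-[320,160]+.5)*f;cv2.circle(c,tuple(int(v) for v in q),3,(0,255,int(h*2500)),-1)
cv2.imwrite("pics/s13.png",c);print(x0)
E
```

```text
0.09 [array([-0.135, -0.025]), array([-0.146, -0.049]), array([-0.184, -0.078]), array([-0.146, -0.062])]
0.1 [array([-0.128, -0.022]), array([-0.138, -0.044]), array([-0.173, -0.071]), array([-0.138, -0.056])]
0.11 [array([-0.121, -0.019]), array([-0.131, -0.039]), array([-0.162, -0.064]), array([-0.131, -0.05 ])]
0.12 [array([-0.115, -0.017]), array([-0.123, -0.034]), array([-0.151, -0.056]), array([-0.123, -0.044])]
0.13 [array([-0.108, -0.014]), array([-0.116, -0.029]), array([-0.14 , -0.049]), array([-0.116, -0.038])]
cellb top [-0.16211467 -0.07550452]
[-0.133083    0.00669394]
```

View pics/s13.png

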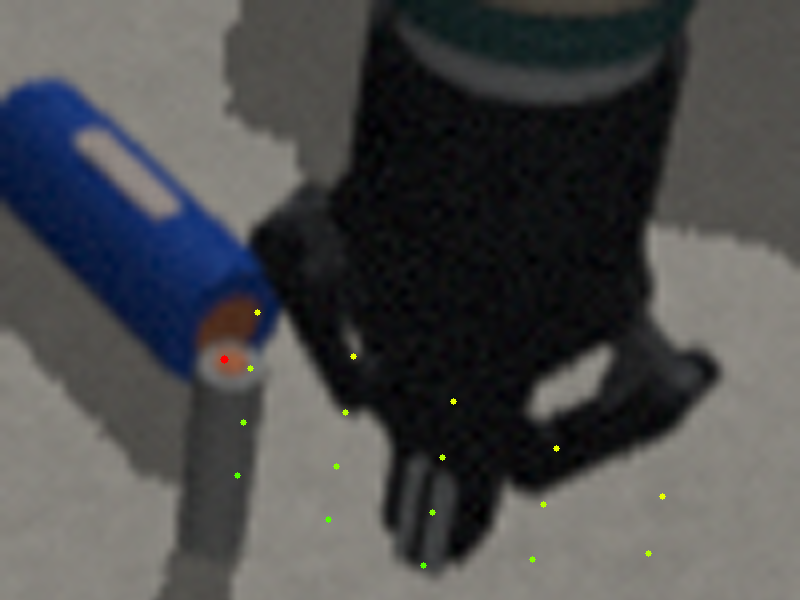

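```bash
python3 -m jog '[255,0,1,0,0,0,0, 255,0,2,0,0,0,0, 255,0,3,0,0,0,0,255,0,3.8,0,0,0,0,255,0,3.8,0,0,0,0,255,0,3.8,0,0,0,0]'
python3 look2.py k2
```

```text
clock: 19.62
position: [0.4643, 0.178, -0.0114]
ee_rot: [-0.013, 0.013, 0.707, -0.707]
contact_force: [0.1, -0.2, 0.6]
width: 0.0001
[ 0.4645  0.1781 -0.0111]
```

View pics/k2.png

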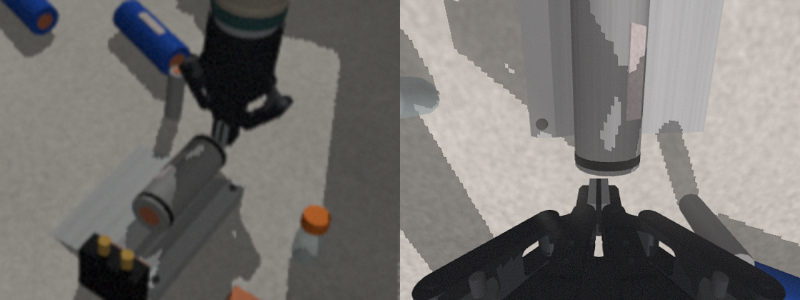

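```bash
python3 -m jog '[255,-0.4,0,0,0,0,0, 255,-0.8,0,0,0,0,0, 255,-1.2,0,0,0,0,0,255,-1.6,0,0,0,0,0,255,-2,0,0,0,0,0,255,-2.4,0,0,0,0,0,255,-2.8,0,0,0,0,0,255,-3.2,0,0,0,0,0,255,-3.6,0,0,0,0,0,255,-4,0,0,0,0,0,255,-4.4,0,0,0,0,0,255,-4.8,0,0,0,0,0]'
python3 look2.py k3
```

```text
clock: 21.22
position: [0.5124, 0.1762, -0.0114]
ee_rot: [-0.013, 0.013, 0.707, -0.707]
contact_force: [-1.8, -0.7, -1.6]
width: 0.0001
[ 0.5133  0.1763 -0.0112]
```

View pics/k3.png

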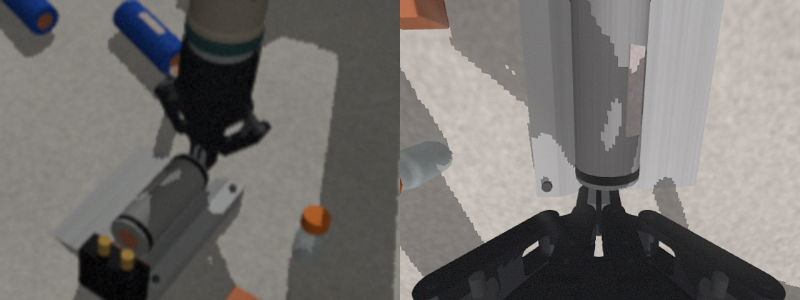

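```bash
python3 -m jog '[255,-0.3,0,0,0,0,0, 255,-0.6,0,0,0,0,0, 255,-0.9,0,0,0,0,0,255,-1.2,0,0,0,0,0,255,-1.4,0,0,0,0,0,255,-1.6,0,0,0,0,0,255,-1.7,0,0,0,0,0]'; python3 look2.py k4
python3 -m jog '[255,-0.1,0,0,0,0,0, 255,-0.2,0,0,0,0,0, 255,-0.25,0,0,0,0,0]'
```

```text
clock: 22.2
position: [0.5293, 0.1757, -0.0114]
ee_rot: [-0.013, 0.013, 0.707, -0.707]
contact_force: [-3.8, 0.8, 2.9]
width: -0.0001
[ 0.5294  0.1756 -0.0114]
clock: 22.68
position: [0.5317, 0.1755, -0.0114]
ee_rot: [-0.013, 0.013, 0.707, -0.707]
contact_force: [-5.4, 0.4, 2.8]
width: 0.0003
```

View pics/k4.png

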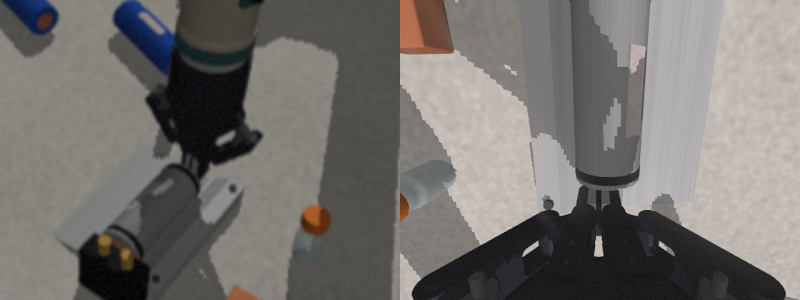

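```bash
for i in 1 ; do python3 -m jog '[255,-0.05,0,0,0,0,0, 255,-0.1,0,0,0,0,0]'|grep -E 'pos|cont'; python3 -m jog '[255,-0.05,0,0,0,0,0, 255,-0.1,0,0,0,0,0]'|grep -E 'pos|cont';python3 -m jog '[255,-0.05,0,0,0,0,0, 255,-0.1,0,0,0,0,0]'|grep -E 'pos|cont'; done
```

```text
position: [0.5326, 0.1755, -0.0114]
contact_force: [-3.4, 1.0, 2.2]
position: [0.5336, 0.1755, -0.0114]
contact_force: [-3.2, 1.5, 2.5]
position: [0.5347, 0.1754, -0.0114]
contact_force: [-4.5, 1.0, 1.8]
```

```bash
python3 -m jog '[255,-0.05,0,0,0,0,0, 255,-0.1,0,0,0,0,0,255,-0.15,0,0,0,0,0,255,-0.2,0,0,0,0,0]'|grep -E 'pos|cont'
python3 -m jog '[255,-0.05,0,0,0,0,0, 255,-0.1,0,0,0,0,0]'|grep -E 'pos|cont'
python3 - <<'E'
from h import *
from rig import *
t=get_image("scene");c=t["color"][235:310,270:370];cv2.imwrite("pics/s15.png",cv2.resize(c,None,fx=8,fy=8,interpolation=cv2.INTER_CUBIC)[:600])
P=(.5975,.1665,-.0367)
print([(pj(t,cr(P,(x,-.001,.049)))-[270,235])*8 for x in(.065,.07,.075)])
E
```

```text
position: [0.5366, 0.1753, -0.0114]
contact_force: [-4.1, 0.5, 2.2]
position: [0.5376, 0.1753, -0.0114]
contact_force: [-3.7, 1.2, 2.5]
[array([378.48456638, 423.48976808]), array([366.56005764, 436.40389215]), array([354.54734845, 449.41353643])]
```

View pics/s15.png

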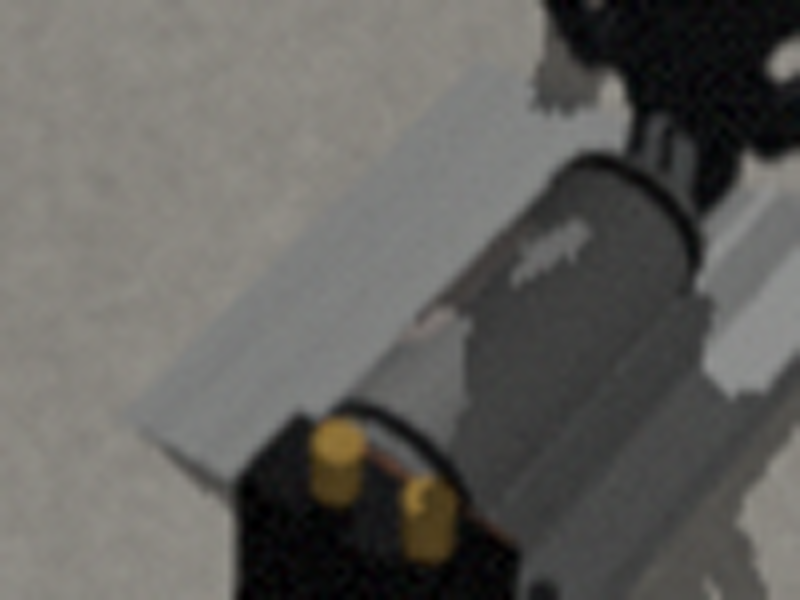

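Close to the plate but not touching; continue in 0.5 mm steps, watching the force.

```bash
python3 -m jog '[255,-0.05,0,0,0,0,0, 255,-0.1,0,0,0,0,0]'|grep -E 'pos|cont'
python3 -m jog '[255,-0.05,0,0,0,0,0]'|grep -E 'pos|cont'
python3 -m jog '[255,-0.05,0,0,0,0,0]'|grep -E 'pos|cont'
python3 -m jog '[255,-0.05,0,0,0,0,0]'|grep -E 'pos|cont'
```

```text
position: [0.5386, 0.1753, -0.0114]
contact_force: [-3.4, 0.1, 2.1]
position: [0.5391, 0.1752, -0.0114]
contact_force: [-3.4, 1.4, 2.2]
position: [0.5396, 0.1752, -0.0114]
contact_force: [-3.9, 0.2, 1.3]
position: [0.5401, 0.1752, -0.0114]
contact_force: [-2.7, -0.0, 1.7]
```

```bash
for k in 1; do python3 -m jog '[255,-0.05,0,0,0,0,0]'|grep -E 'pos|cont'
python3 -m jog '[255,-0.05,0,0,0,0,0]'|grep -E 'pos|cont'
python3 -m jog '[255,-0.05,0,0,0,0,0]'|grep -E 'pos|cont'
python3 -m jog '[255,-0.05,0,0,0,0,0]'|grep -E 'pos|cont'; done
```

```text
position: [0.5406, 0.1752, -0.0114]
contact_force: [-4.0, 0.6, 2.8]
position: [0.5411, 0.1752, -0.0114]
contact_force: [-2.8, -0.3, 2.0]
position: [0.5416, 0.1751, -0.0114]
contact_force: [-3.8, 0.3, 1.5]
position: [0.5419, 0.1751, -0.0114]
contact_force: [-4.2, 0.2, 2.3]
```

```bash
python3 -m jog '[255,-0.05,0,0,0,0,0]'|grep -E 'pos|cont'
python3 -m jog '[255,-0.05,0,0,0,0,0]'|grep -E 'pos|cont'
```

```text
position: [0.5419, 0.1751, -0.0114]
contact_force: [-5.3, 0.7, 3.6]
position: [0.5419, 0.1751, -0.0114]
contact_force: [-6.1, 0.8, 4.6]
```

```bash
python3 -m jog '[255,-0.1,0,0,0,0,0, 255,-0.1,0,0,0,0,0]'|grep -E 'pos|cont'
python3 - <<'E'
from h import *
from rig import *
t=get_image("scene");c=t["color"][235:310,270:370];cv2.imwrite("pics/s16.png",cv2.resize(c,None,fx=8,fy=8,interpolation=cv2.INTER_CUBIC)[:600])
E
python3 -m jog '[255,-0.1,0,0,0,0,0, 255,-0.1,0,0,0,0,0]'|grep -E 'pos|cont'
```

```text
position: [0.5418, 0.1751, -0.0115]
contact_force: [-8.4, 0.6, 4.4]
position: [0.5417, 0.175, -0.0116]
contact_force: [-9.0, 1.9, 6.4]
```

View pics/s16.png

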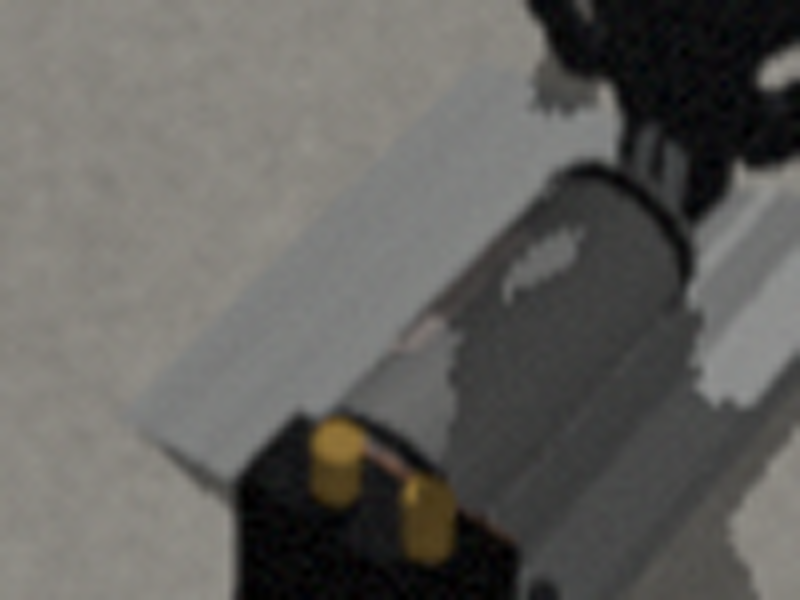

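```bash
python3 -m jog '[255,0.2,0,0,0,0,0, 255,0.4,0,0,0,0,0, 255,0.8,0,0,0,0,0, 255,1.5,0,0,0,0,0,255,2,0,0,0,0,0, 255,2,-3,0,0,0,0,255,2,-7,0,0,0,0,255,2,-12,0,0,0,0,255,2,-12,0,0,0,0,255,2,-12,0,0,0,0]'
python3 - <<'E'
from h import *
P=(.5975,.1665,-.0367)
w=wcam();cv2.imwrite("pics/w17.png",w["color"])
print([pj(w,cr(P,(x,-.001,.049))).round(1) for x in(-.045,.075)])
E
python3 look2.py k5
```

```text
clock: 27.4
position: [0.5245, 0.1757, 0.1083]
ee_rot: [0.013, -0.013, -0.707, 0.707]
contact_force: [-0.2, -0.1, -0.2]
width: -0.0003
[array([288.4, 176.5]), array([290.5,   7. ])]
[0.5238 0.1755 0.107 ]
```

View pics/k5.png

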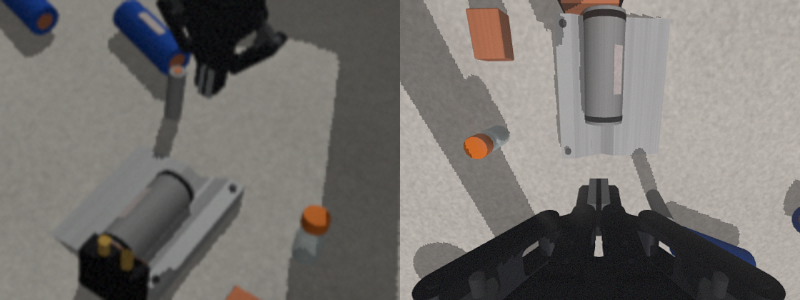

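```bash
python3 - <<'E'
import cv2
c=cv2.imread("pics/w17.png")[0:190,200:390];cv2.imwrite("pics/w18.png",cv2.resize(c,(600,600),interpolation=cv2.INTER_CUBIC))
E
```

```text
(no output)
```

View pics/w18.png

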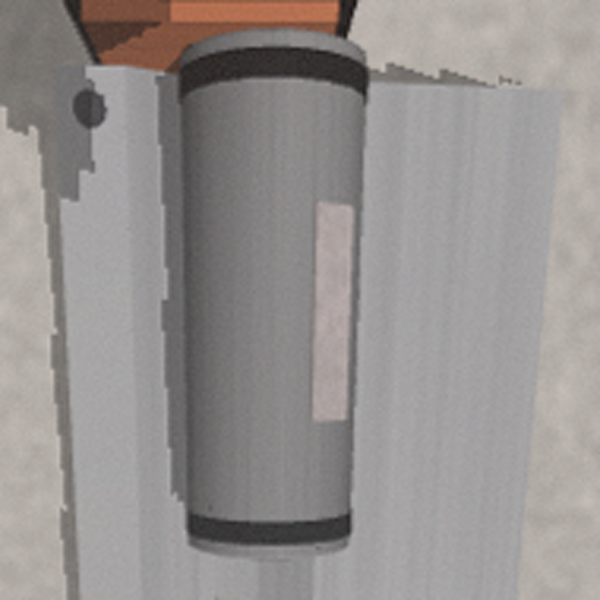

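```bash
python3 -c "
from rig import *
print(sign_off())"
```

```text
the job is handed in; nothing more can be done
None
```

I rolled the steel cell over the ramp into the V, then slid it along the V to the contact plate and backed the arm away. I handed the job in; no verdict was reported.

**Final position:** The advance stopped within about 1 mm of where I expected plate contact. The push force rose from about 4 N to about 9–11 N with no further motion. Pictures after I backed off show the cell lying straight in the V, with its ends within about 2 mm of where they should be. The small cells, vial and copper block look unmoved in the pictures. I did not measure their positions again or re-check the driver, multimeter and collar.

**What disagreed:**
- **Fingertips:** They sit about 33–37 mm behind the reported TCP. My first approach therefore passed just over the cell without touching it. I then lowered the tool, judging the height from the images.
- **Cradle position:** The first fit, using two cameras, was off by a few millimetres. I used the fit from the top camera alone, which matched to under 1 pixel.

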